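# Find and press the flush hatch catch of a storage bin

## Robot

A 6-joint arm with a two-finger parallel gripper is mounted at the origin on the work surface. World frame = base frame: x ahead of the robot, y to its left, z up, the work surface at z = 0. Lengths are in m, angles in degrees, forces in N, time in s.
With the tool pointing down it reaches from about 0.3 to 0.775 m from the base axis. Payload 14.6 kg.
Tool frame: the origin (TCP) lies on the centre line of the jaws, within the pads' length; the fingertips stand 8 mm ahead of it and the grasp point (between the pads) lies 11 mm behind it; z points along the fingers, x is the direction in which the jaws open and shut, and the axes are right-handed (so a half turn about z gives the same grasp; the last joint's range is limited). The gripper opens to 94 mm and grips with 3 to 60 N. Pads are 16 mm wide; open, the fingers measure 119 mm over their backs; the gripper's body (75 mm by 177 mm) begins 78 mm behind the grasp point.
Start: joints at [-77.727, 17.183, 87.147, -0, 75.671, -3.816], TCP at [0.152, -0.528, 0.213] pointing down, gripper open.
Joint ranges: [-173.82, 173.82], [-45.26, 126.66], [13.44, 144.39], [-59.66, 239.66], [0, 175.72], [-146.38, 146.38]. Speed limits (degrees/s): [127.2, 127.2, 147.25, 180, 180, 180].

## Interface

Orientations are given as a 3x3 rotation matrix whose columns are the frame's x, y, z axes.
In Python, from station import get_obs, optics, job_done gives the robot as it stands.
- The arm moves only by the tool jog_arm, never from a script. Its argument "increments" is a list of rows, each an object of numbers: "hand": the gripper's target within -1 to 1 (fully open at 1, half-way at 0, shut at -1); "x", "y", "z": the shift along the tool's x, y, z in units of 40 mm (1.0 is 40 mm); "rx", "ry", "rz": the turn, a rotation vector about the tool's x, y, z in units of 5 degrees (1.0 is 5 degrees). In form: [{"hand": .., "x": .., "y": .., "z": .., "rx": .., "ry": .., "rz": ..}, ...]. A call has 1 to 12 rows; each row shifts and turns the pose as measured when the row begins, along the tool's axes as they then stand; what a row does not reach is not made up. A row lasts 1/12 s, in which the tool goes at most 41.7 mm and 7.16 degrees, less where a joint would pass 70% of its speed; a pose out of reach is approached as far as the arm can. A call is refused whole if a number of a shift passes 1 or a number of a turn 1, either way. A call with a gripper value outside its range is refused whole. The fingers move at their own pace and stop on an object; the grip force is fixed at half the most. Time passes only in rows, so rows that do not move let the fingers close. It gives the time, the measured TCP pose, the force and the opening at its end, in the units of the state.
- get_obs(): the state, without advancing time (a new reading comes with each control period).
- optics.snapshot(name): name is "scene" or "side" or "wrist"; returns a dict with "img" (384x512x3 uint8, red, green, blue), "mtx" (3x3 intrinsics, pixels), "k1" (the pictures are not rectified: a ray, as slopes to the right and down, at radius r is drawn at 1 + k1 r^2 times it, then the intrinsics apply), "R" (3x3) and "t" (3): a world point X has camera coordinates R X + t. Camera axes: x right, y down, z forward; pixel columns grow to the right and rows downward; lengths in m; the calibration is good to about 2 mm. A picture is of the moment at which its call begins. There is no depth.
- job_done(): hands the job in, once; it reports no verdict.
The state is a dict: "t": time; "q": joint angles; "qd": joint speeds; "tau": joint torques, N m; "eef_pos": TCP position; "orientation": TCP orientation; "wrist_force": force on the tool from outside, world axes, zero at the start; "wrist_torque": the same for the moment, N m; "finger_gap": finger opening in m.
Only numpy, scipy, OpenCV 4.12 (cv2) and the standard library are available. Lean on these libraries where they do the work, as an engineer would, in place of code of your own. Each camera call takes 0.05 s, during which the arm holds its last target.

## Task

Open the white storage bin: feel along the flat panel in front of its hatch for the flush push catch, press the catch in with a fingertip until the hatch lets go, then draw back and let the hatch swing up on its own spring. Feel gently, do not bear down hard on the bin, and leave everything standing on and around it where it is; nothing is to be picked up.

Things in the scene. Friction and masses are not known exactly. Their poses are not given: they have to be found in the camera images.
- bin: White plastic storage bin, 300 mm deep (x) by 370 wide (y), flat top 180 mm above the table; it cannot shift. Origin: centre of its underside; x from its front (near the robot) to its back, z up. On top: the hatch (x -60 to +130, y -115 to +115 mm) and in front of it the flat panel with the catch (x -150 to -62, y -83 to +83 mm). The front corners beyond the panel are rigid and 1 mm higher.
- bin_panel (a point): Centre of the panel, on its surface (bin x -105, y 0, z 180 mm). The catch is centred on the line through here along bin y, anywhere within 50 mm to either side, different each time: find it by touch or eye. The rest of the panel is rigid. The hatch edge is 45 mm behind that line.
- catch (a joint): Catch: plate of the same white plastic, 41 (bin x) by 53 mm (y), in a well 44 by 56 mm, top 3 mm below the panel; shown only by the gap around it and three fine ribs. Value: travel straight down, 0 at rest, 0.006 m fully in (9 mm below the panel). A spring resists, 2.5 N at first, 6 N fully in, and returns it. The hatch lets go at 3 to 4 mm.
- hatch (a joint): Angle of the hatch about its far edge: 0 shut, 1.35 rad fully open. Bolted shut until the catch is pressed, then a spring with a damper raises it in about 1.2 s; nothing else opens it.
- hatch_edge (a point): Middle of the hatch's free front edge, on its top surface; the hatch is 190 mm long from here to its hinge. Shut, it lies flush with the panel; open, it stands about 365 mm above the table.
- spice_jar: Not to be moved: small lidded glass spice jar, 42 mm across, 58 mm tall, standing on the bin's left front corner; origin at the centre of its foot
- small_tin: Not to be moved: small steel tin, 44 mm across, 38 mm tall, standing on the bin's right shoulder beside the hatch; origin at the centre of its foot
- big_tin: Not to be moved: large steel food tin, 152 mm across, 175 mm tall, on the table right of the bin; origin at the centre of its foot
- sauce_bottle: Not to be moved: glass sauce bottle, 60 mm across, 190 mm tall, on the table; origin at the centre of its foot
- bowl: Not to be moved: plastic bowl, 250 mm across, 85 mm tall, on the table left of the bin; origin at the centre of its foot
- egg_box: Not to be moved: closed grey pulp egg box, 112 x 252 x 74 mm, on the table left of the bin; origin at the centre of its underside
- scoop: Not to be moved: steel flour scoop with a black handle, about 190 mm long, lying on the table right of the bin; origin underneath, where handle and blade meet

How it is judged:
By the outcome, as a careful person would: the job done as asked, in the order asked, and still so for the second after the job is handed in, with the robot touching nothing.
It also fails if it takes over 45 s, if anything falls off the work surface, if the arm or the gripper's body presses on something with over 40 N, if the wrist force passes 120 N, or if a joint passes its speed limit or range.

## Working session

There is one attempt and no reset: what is moved stays moved. The work goes in short steps, Python scripts to look and compute and a tool call to move; the robot and the scene stay as the last step left them, time stands still between calls to the robot, and variables do not carry over. Pictures are saved under pics/ and viewed, and the job is handed in when it is done.

Besides the shell and the picture viewer there is one more tool, called after "Emit:" by a JSON object that holds its "method" and its "body". jog_arm: Moves the arm, as the interface text tells. Its arguments: {"type":"object","properties":{"increments":{"type":"array","items":{"type":"object","properties":{"hand":{"type":"number"},"x":{"type":"number"},"y":{"type":"number"},"z":{"type":"number"},"rx":{"type":"number"},"ry":{"type":"number"},"rz":{"type":"number"}}}}},"required":["increments"]}

```bash
mkdir -p pics
python3 - <<'E'
from station import get_obs, optics
import cv2
o=get_obs();print({k:o[k] for k in('t','eef_pos','orientation','wrist_force','finger_gap')})
for n in('scene','side','wrist'):
    s=optics.snapshot(n);cv2.imwrite(f'pics/{n}0.png',cv2.cvtColor(s['img'],cv2.COLOR_RGB2BGR));print(n,s['mtx'].tolist(),s['k1'],s['R'].tolist(),s['t'].tolist())
E
```

```text
{'t': 0.0, 'eef_pos': array([ 0.15237541, -0.52820296,  0.21288293]), 'orientation': array([[ 2.77130061e-01, -9.60832391e-01, -2.11717383e-04],
       [-9.60831726e-01, -2.77130119e-01,  1.13665660e-03],
       [-1.15080974e-03, -1.11576935e-04, -9.99999332e-01]]), 'wrist_force': array([ 0.3433906 , -0.32022611, -0.10718602]), 'finger_gap': 0.09382782469916631}
scene [[430.56963815924775, 0.0, 255.9008561379198], [0.0, 430.56963815924775, 188.5278625371285], [0.0, 0.0, 1.0]] -0.006766854830124174 [[-0.36805838856185674, 0.929674371800144, -0.015446197825251948], [0.6810230804539594, 0.2582326184799181, -0.6852178329859818], [-0.633040746317525, -0.26271938864692235, -0.7281743859342612]] [0.20227626954865188, -0.2891877085279164, 1.769677393968532]
side [[353.3008073119753, 0.0, 257.2603587586683], [0.0, 353.3008073119753, 193.15861874279662], [0.0, 0.0, 1.0]] -0.011192639863474367 [[-0.9675523241107162, -0.252571683251149, 0.007074243961884768], [-0.19438820865767692, 0.7261928267027995, -0.6594370347351269], [0.1614178566417311, -0.6394149851740095, -0.7517265142936695]] [0.5417913954917268, 0.21428356506351012, 1.243743545483515]
wrist [[315.01759550947327, 0.0, 254.42400399672633], [0.0, 315.01759550947327, 195.68198606873827], [0.0, 0.0, 1.0]] -0.006562762204955458 [[0.27764112681493985, -0.9606848025885973, -0.0003387864222444259], [-0.9342754591645254, -0.2700908234620712, 0.23276665028413662], [-0.22370688658118645, -0.06430907522962553, -0.9725325556192267]] [-0.5493864281685658, -0.02489696997220282, 0.38906158344103575]
```

View pics/scene0.png

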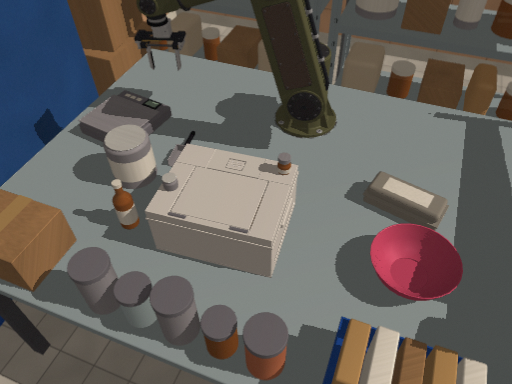

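View pics/side0.png

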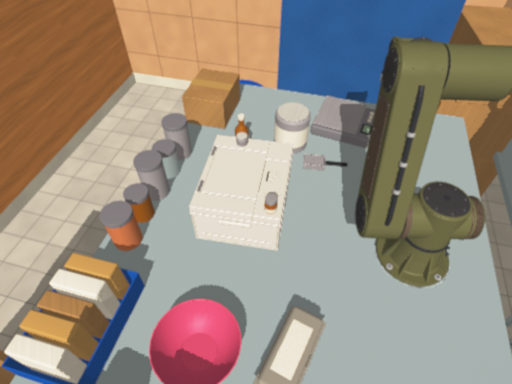

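View pics/wrist0.png

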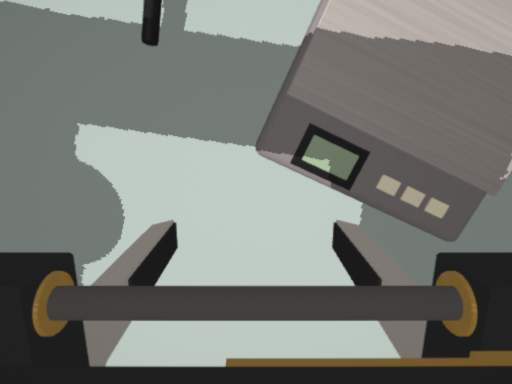

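The scene view shows the bin at about (225,205), with what looks like the catch outline on the panel near (235,164). The spice jar is at (284,162) and the small tin at (170,182). I'll zoom in.

Run:
```python
import cv2
a=cv2.imread('pics/scene0.png')[140:270,145:305];cv2.imwrite('pics/sc_z.png',cv2.resize(a,(800,650))[:600])
a=cv2.imread('pics/side0.png')[130:250,185:305];cv2.imwrite('pics/sd_z.png',cv2.resize(a,(600,600),interpolation=cv2.INTER_CUBIC))
```

```text
(no output)
```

View pics/sc_z.png

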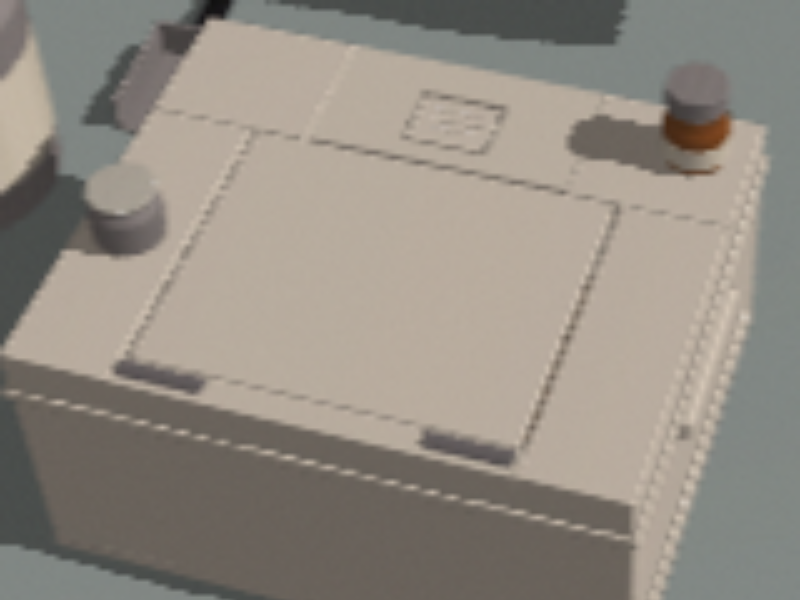

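View pics/sd_z.png

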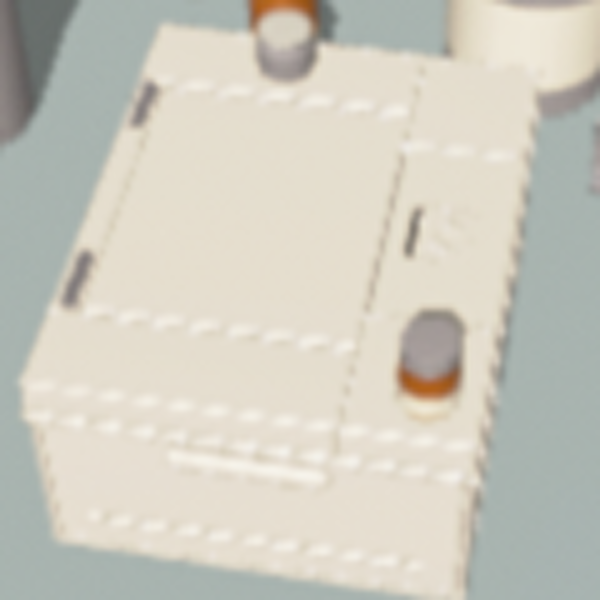

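```bash
cat > h.py <<'E'
import numpy as np, cv2
from station import get_obs, optics
from scipy.optimize import least_squares
def ray(s,uv):
    x=(uv[0]-s['mtx'][0,2])/s['mtx'][0,0];y=(uv[1]-s['mtx'][1,2])/s['mtx'][1,1]
    u=np.array([x,y]);r=u.copy()
    for _ in range(10): r=u/(1+s['k1']*(r@r))
    d=s['R'].T@np.array([r[0],r[1],1]);c=-s['R'].T@s['t'];return c,d
def onz(s,uv,z):
    c,d=ray(s,uv);return c+d*(z-c[2])/d[2]
E
python3 - <<'E'
from h import *
S=optics.snapshot('scene');D=optics.snapshot('side')
f=lambda p:((p[0]+.5)/5+145-.5,(p[1]+.5)/5+140-.5)
g=lambda p:((p[0]+.5)/5+185-.5,(p[1]+.5)/5+130-.5)
sc={(-150,-185):(205,20),(-150,185):(765,125),(150,-185):(5,352),(150,185):(632,503),(-60,-115):(252,132),(-60,115):(617,205)}
sd={(-150,-185):(538,92),(-150,185):(472,478),(150,-185):(162,25),(150,185):(22,383)}
for nm,cam,ff,dd in(('s',S,f,sc),('d',D,g,sd)):
    A=np.array(list(dd))/1e3;B=np.array([onz(cam,ff(p),.18)[:2] for p in dd.values()])
    def tr(q): c,s=np.cos(q[2]),np.sin(q[2]);return A@np.array([[c,s],[-s,c]])+q[:2]
    r=least_squares(lambda q:(tr(q)-B).ravel(),[.5,0,0]);print(nm,r.x[:2],np.degrees(r.x[2]),(1e3*r.fun).round(1))
    q=r.x;c,s=np.cos(q[2]),np.sin(q[2]);Rb=np.array([[c,-s],[s,c]])
    pts={'s':[(423,91),(508,105),(490,154),(402,138)],'d':[(421,208),(408,256),(440,235)]}[nm]
    for p in pts:
        P=onz(cam,ff(p),.18)[:2];print(P,1e3*Rb.T@(P-q[:2]))
P=onz(S,f((695,165)),.181);print('jar',P)
P=onz(S,f((125,240)),.18);print('tin',P)
E
```

```text
s [ 0.62331693 -0.06736385] 4.892428211350215 [-2.6  0.6 -0.2 -0.3  4.9 -2.5  0.9  2.5 -2.1  1.2 -1.  -1.5]
[ 0.50432385 -0.10477206] [-121.74990613  -27.12356481]
[ 0.49739747 -0.05006704] [-123.98552063   27.97286694]
[ 0.54147831 -0.04365526] [-79.51845505  30.60183643]
[ 0.54761473 -0.09954334] [-78.17081897 -25.60596586]
d [ 0.62194902 -0.05431634] 2.760884809299539 [-5.3 -9.2  5.4 -5.1 -6.2  6.   6.   8.4]
[ 0.54333097 -0.09369232] [-80.42345617 -35.54341569]
[ 0.54118694 -0.04577084] [-80.25672011  12.42571629]
[ 0.52428602 -0.07122609] [-98.36414889 -12.18590634]
jar [0.50747376 0.07606681 0.181     ]
tin [ 0.68372216 -0.21618184  0.18      ]
```

Run:
```python
from h import *
o=get_obs();W=optics.snapshot('wrist')
c=-W['R'].T@W['t'];print('cam in tool',o['orientation'].T@(c-o['eef_pos']))
S=optics.snapshot('scene')
print('bigtin top',onz(S,(128,136),.175),'bottle top',onz(S,(117,184),.19))
```

```text
cam in tool [-0.00046278 -0.06663739 -0.1710264 ]
bigtin top [ 0.52066621 -0.46752168  0.175     ] bottle top [ 0.73365036 -0.36221156  0.19      ]
```

Emit:
{"method": "jog_arm", "body": {"increments": [{"hand":-1,"z":-0.3,"rz":-1},{"hand":-1,"z":-0.3,"rz":-1},{"hand":-1,"z":-0.3,"rz":-1},{"hand":-1,"z":-0.3,"rz":-1},{"hand":-1,"z":-0.3,"rz":-1},{"hand":-1,"z":-0.3,"rz":-1},{"hand":-1,"z":-0.3,"rz":-1},{"hand":-1,"z":-0.3,"rz":-1},{"hand":-1,"z":-0.3,"rz":-1},{"hand":-1,"z":-0.3,"rz":-1},{"hand":-1,"rz":-1},{"hand":-1,"rz":-1}]}}

```text
invalid input
```

Emit:
{"method": "jog_arm", "body": {"increments": [{"hand":-1,"x":0,"y":0,"z":-0.5,"rx":0,"ry":0,"rz":-1},{"hand":-1,"x":0,"y":0,"z":-0.5,"rx":0,"ry":0,"rz":-1}]}}

```text
t: 0.52
eef_pos: [0.1521, -0.5271, 0.2504]
orientation: [[0.442, -0.897, -0.002], [-0.897, -0.442, 0.007], [-0.007, -0.002, -1.0]]
wrist_force: [-0.1, -0.3, 0.8]
finger_gap: 0.0839
```

Emit:
{"method": "jog_arm", "body": {"increments": [{"hand":-1,"x":0,"y":0,"z":-0.5,"rx":0,"ry":0,"rz":-1},{"hand":-1,"x":0,"y":0,"z":-0.5,"rx":0,"ry":0,"rz":-1},{"hand":-1,"x":0,"y":0,"z":-0.5,"rx":0,"ry":0,"rz":-1},{"hand":-1,"x":0,"y":0,"z":-0.5,"rx":0,"ry":0,"rz":-1},{"hand":-1,"x":0,"y":0,"z":-0.3,"rx":0,"ry":0,"rz":-1},{"hand":-1,"x":0,"y":-0.3,"z":0,"rx":0,"ry":0,"rz":-1},{"hand":-1,"x":0,"y":-0.5,"z":0,"rx":0,"ry":0,"rz":-1},{"hand":-1,"x":0,"y":-0.7,"z":0,"rx":0,"ry":0,"rz":-1},{"hand":-1,"x":0,"y":-0.7,"z":0,"rx":0,"ry":0,"rz":-1},{"hand":-1,"x":0,"y":-0.7,"z":0,"rx":0,"ry":0,"rz":-1},{"hand":-1,"x":0,"y":-0.7,"z":0,"rx":0,"ry":0,"rz":-1},{"hand":-1,"x":0,"y":-0.7,"z":0,"rx":0,"ry":0,"rz":-1}]}}

```text
t: 1.52
eef_pos: [0.2104, -0.365, 0.3493]
orientation: [[1.0, -0.016, -0.001], [-0.016, -1.0, 0.005], [-0.001, -0.005, -1.0]]
wrist_force: [0.2, -0.5, 0.3]
finger_gap: 0.004
```

Emit:
{"method": "jog_arm", "body": {"increments": [{"hand":-1,"x":0.3,"y":-0.5,"z":0,"rx":0,"ry":0,"rz":-1},{"hand":-1,"x":0.4,"y":-0.4,"z":0,"rx":0,"ry":0,"rz":-1},{"hand":-1,"x":0.5,"y":-0.3,"z":0,"rx":0,"ry":0,"rz":-1},{"hand":-1,"x":0.5,"y":-0.2,"z":0,"rx":0,"ry":0,"rz":-1},{"hand":-1,"x":0.5,"y":-0.1,"z":0,"rx":0,"ry":0,"rz":-1},{"hand":-1,"x":0.5,"y":0,"z":0,"rx":0,"ry":0,"rz":-1},{"hand":-1,"x":0.5,"y":0,"z":0,"rx":0,"ry":0,"rz":-1},{"hand":-1,"x":0.5,"y":0,"z":0,"rx":0,"ry":0,"rz":-1},{"hand":-1,"x":0.5,"y":0,"z":0,"rx":0,"ry":0,"rz":-1},{"hand":-1,"x":0.4,"y":0,"z":0,"rx":0,"ry":0,"rz":-1},{"hand":-1,"x":0.4,"y":0,"z":0,"rx":0,"ry":0,"rz":-1},{"hand":-1,"x":0.4,"y":0,"z":0,"rx":0,"ry":0,"rz":-1}]}}

```text
t: 2.52
eef_pos: [0.3924, -0.196, 0.3519]
orientation: [[0.467, 0.884, 0.002], [0.884, -0.467, 0.001], [0.001, 0.002, -1.0]]
wrist_force: [-0.6, 0.2, 0.6]
finger_gap: 0.0005
```

Emit:
{"method": "jog_arm", "body": {"increments": [{"hand":-1,"x":0.4,"y":0.1,"z":0,"rx":0,"ry":0,"rz":-1},{"hand":-1,"x":0.4,"y":0.1,"z":0,"rx":0,"ry":0,"rz":-1},{"hand":-1,"x":0.4,"y":0.1,"z":0,"rx":0,"ry":0,"rz":-1},{"hand":-1,"x":0.4,"y":0.1,"z":0,"rx":0,"ry":0,"rz":-1},{"hand":-1,"x":0.4,"y":0.1,"z":0,"rx":0,"ry":0,"rz":-1},{"hand":-1,"x":0.3,"y":0.1,"z":0,"rx":0,"ry":0,"rz":-1},{"hand":-1,"x":0.3,"y":0.1,"z":0,"rx":0,"ry":0,"rz":-1},{"hand":-1,"x":0.2,"y":0,"z":0,"rx":-1,"ry":0,"rz":0},{"hand":-1,"x":0,"y":0,"z":0,"rx":-1,"ry":0,"rz":0},{"hand":-1,"x":0,"y":0,"z":0,"rx":-1,"ry":0,"rz":0},{"hand":-1,"x":0,"y":0,"z":0,"rx":0,"ry":0,"rz":0}]}}

```text
t: 3.43
eef_pos: [0.4453, -0.0851, 0.3512]
orientation: [[-0.168, 0.949, 0.266], [0.986, 0.162, 0.046], [0.0, 0.27, -0.963]]
wrist_force: [-0.1, -0.5, 0.9]
finger_gap: 0.0004
```

Run:
```python
from h import *
o=get_obs();print(o['q'],o['eef_pos'],o['orientation'].round(3))
for n in('wrist','scene'):
    s=optics.snapshot(n);cv2.imwrite(f'pics/{n}1.png',cv2.cvtColor(s['img'],cv2.COLOR_RGB2BGR))
```

```text
[ -19.91469824   -8.37100037   97.84166362    7.87295029   76.95894044
 -120.45452897] [ 0.44533718 -0.08513501  0.35122536] [[-0.168  0.949  0.266]
 [ 0.986  0.162  0.046]
 [ 0.     0.27  -0.963]]
```

View pics/wrist1.png

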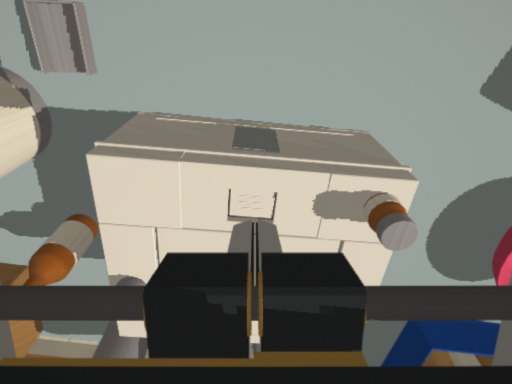

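The wrist view shows the catch outline at about (228–276, 190–220). The panel seams are at x≈182 and x≈325, and the jar is at (390,220).

Run:
```python
from h import *
a=cv2.imread('pics/wrist1.png')[110:260,80:430];cv2.imwrite('pics/w1z.png',cv2.resize(a,(800,343),interpolation=cv2.INTER_CUBIC))
W=optics.snapshot('wrist')
for n,p in dict(c1=(230,191),c2=(275,194),c3=(273,220),c4=(228,217),cc=(251.5,205),seamR_back=(181,228),seamL_back=(317,236),edgeL=(183,152),edgeR=(333,176),cornR=(95,152),cornL=(410,178)).items(): print(n,onz(W,p,.18).round(4))
```

```text
c1 [ 0.5078 -0.103   0.18  ]
c2 [ 0.5029 -0.0514  0.18  ]
c3 [ 0.5382 -0.0467  0.18  ]
c4 [ 0.5431 -0.1007  0.18  ]
cc [ 0.5219 -0.0757  0.18  ]
seamR_back [ 0.5686 -0.1553  0.18  ]
seamL_back [0.5522 0.0117 0.18  ]
edgeL [ 0.4693 -0.1589  0.18  ]
edgeR [0.4696 0.0078 0.18  ]
cornR [ 0.4852 -0.2522  0.18  ]
cornL [0.4574 0.0936 0.18  ]
```

View pics/w1z.png

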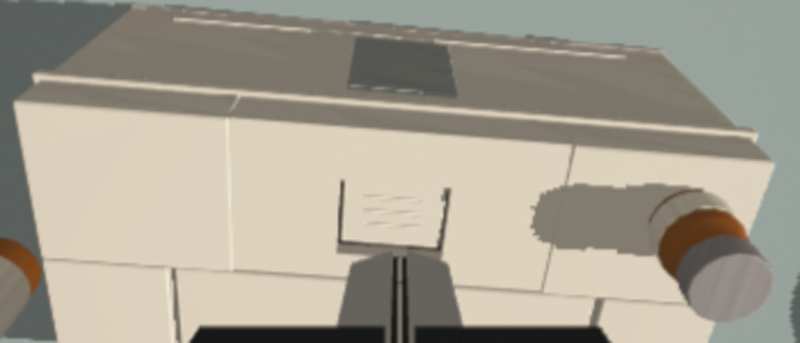

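View pics/scene1.png

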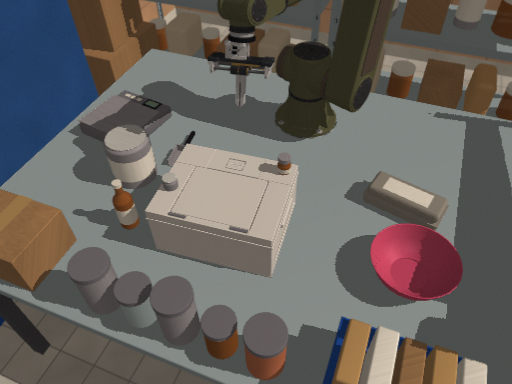

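Emit:
{"method": "jog_arm", "body": {"increments": [{"hand":-1,"x":0,"y":0.12,"z":0.4,"rx":0,"ry":0,"rz":0.9},{"hand":-1,"x":0,"y":0.12,"z":0.5,"rx":0,"ry":0,"rz":0},{"hand":-1,"x":0,"y":0.12,"z":0.5,"rx":0,"ry":0,"rz":0},{"hand":-1,"x":0,"y":0.12,"z":0.5,"rx":0,"ry":0,"rz":0},{"hand":-1,"x":0,"y":0.12,"z":0.5,"rx":0,"ry":0,"rz":0},{"hand":-1,"x":0,"y":0.12,"z":0.5,"rx":0,"ry":0,"rz":0},{"hand":-1,"x":0,"y":0.12,"z":0.4,"rx":0,"ry":0,"rz":0},{"hand":-1,"x":0,"y":0,"z":0,"rx":0,"ry":0,"rz":0}]}}

```text
t: 4.25
eef_pos: [0.5176, -0.0767, 0.2265]
orientation: [[-0.09, 0.966, 0.242], [0.996, 0.083, 0.041], [0.02, 0.245, -0.969]]
wrist_force: [0.1, -0.6, 0.2]
finger_gap: 0.0007
```

Emit:
{"method": "jog_arm", "body": {"increments": [{"hand":-1,"x":0.01,"y":0,"z":0.2,"rx":0,"ry":0,"rz":0},{"hand":-1,"x":0.01,"y":0,"z":0.2,"rx":0,"ry":0,"rz":0},{"hand":-1,"x":0.01,"y":0,"z":0.2,"rx":0,"ry":0,"rz":0},{"hand":-1,"x":0,"y":0,"z":0,"rx":0,"ry":0,"rz":0}]}}

```text
t: 4.58
eef_pos: [0.5242, -0.0743, 0.2019]
orientation: [[-0.091, 0.967, 0.238], [0.996, 0.084, 0.041], [0.02, 0.241, -0.97]]
wrist_force: [-0.8, 0.1, -0.2]
finger_gap: 0.0007
```

Run:
```python
from h import *
o=get_obs();print(o['eef_pos'],o['wrist_force'])
s=optics.snapshot('scene')['img'][130:230,170:310]
d=optics.snapshot('side')['img'][130:250,185:325]
c=np.hstack([cv2.resize(s,(400,400),interpolation=cv2.INTER_CUBIC),cv2.resize(d,(400,400),interpolation=cv2.INTER_CUBIC)])
cv2.imwrite('pics/h2.png',c[...,::-1])
```

```text
[ 0.52417905 -0.07430343  0.20187349] [-0.78110087  0.14160771 -0.22558471]
```

View pics/h2.png

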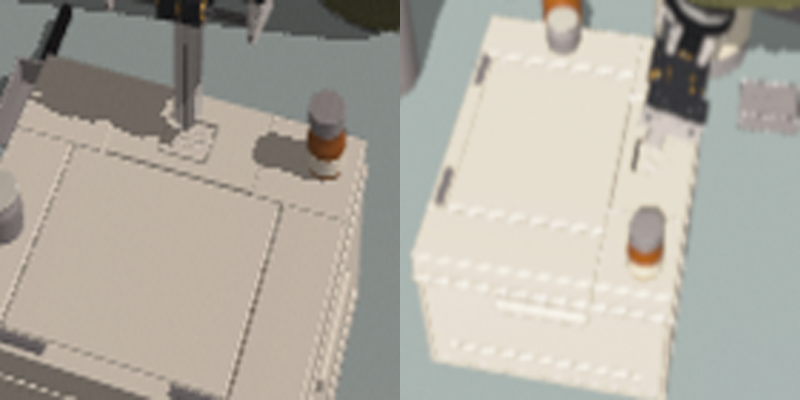

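Emit:
{"method": "jog_arm", "body": {"increments": [{"hand":-1,"x":0,"y":-0.025,"z":0.1,"rx":0,"ry":0,"rz":0},{"hand":-1,"x":0,"y":-0.025,"z":0.1,"rx":0,"ry":0,"rz":0},{"hand":-1,"x":0,"y":-0.025,"z":0.1,"rx":0,"ry":0,"rz":0},{"hand":-1,"x":0,"y":0,"z":0,"rx":0,"ry":0,"rz":0}]}}

```text
t: 5.02
eef_pos: [0.5246, -0.0746, 0.1919]
orientation: [[-0.091, 0.966, 0.243], [0.996, 0.084, 0.04], [0.018, 0.246, -0.969]]
wrist_force: [0.4, 0.1, -0.4]
finger_gap: 0.0006
```

Tip is at about 0.182. From here I feel downward 1 mm per row.

Emit:
{"method": "jog_arm", "body": {"increments": [{"hand":-1,"x":0,"y":-0.006,"z":0.025,"rx":0,"ry":0,"rz":0},{"hand":-1,"x":0,"y":-0.006,"z":0.025,"rx":0,"ry":0,"rz":0},{"hand":-1,"x":0,"y":-0.006,"z":0.025,"rx":0,"ry":0,"rz":0},{"hand":-1,"x":0,"y":0,"z":0,"rx":0,"ry":0,"rz":0}]}}

```text
t: 5.35
eef_pos: [0.5246, -0.0747, 0.1887]
orientation: [[-0.091, 0.966, 0.244], [0.996, 0.084, 0.04], [0.018, 0.246, -0.969]]
wrist_force: [0.3, 0.4, 0.1]
finger_gap: 0.0005
```

Emit:
{"method": "jog_arm", "body": {"increments": [{"hand":-1,"x":0,"y":-0.006,"z":0.025,"rx":0,"ry":0,"rz":0},{"hand":-1,"x":0,"y":-0.006,"z":0.025,"rx":0,"ry":0,"rz":0},{"hand":-1,"x":0,"y":0,"z":0,"rx":0,"ry":0,"rz":0}]}}

```text
t: 5.6
eef_pos: [0.5249, -0.0747, 0.1869]
orientation: [[-0.091, 0.965, 0.244], [0.996, 0.084, 0.039], [0.018, 0.247, -0.969]]
wrist_force: [-1.2, 1.0, 3.0]
finger_gap: 0.0001
```

Contact of about 3 N with the tip at 0.177, which is 3 mm below the panel, so this is the catch. Pressing in.

Emit:
{"method": "jog_arm", "body": {"increments": [{"hand":-1,"x":0,"y":-0.009,"z":0.035,"rx":0,"ry":0,"rz":0},{"hand":-1,"x":0,"y":-0.009,"z":0.035,"rx":0,"ry":0,"rz":0}]}}

```text
t: 5.77
eef_pos: [0.5251, -0.0747, 0.1848]
orientation: [[-0.091, 0.965, 0.245], [0.996, 0.084, 0.039], [0.017, 0.248, -0.969]]
wrist_force: [-4.1, 0.4, 7.2]
finger_gap: 0.0004
```

Emit:
{"method": "jog_arm", "body": {"increments": [{"hand":-1,"x":0,"y":-0.009,"z":0.035,"rx":0,"ry":0,"rz":0}]}}

```text
t: 5.85
eef_pos: [0.5251, -0.0747, 0.1837]
orientation: [[-0.091, 0.965, 0.246], [0.996, 0.084, 0.039], [0.017, 0.248, -0.969]]
wrist_force: [-5.1, -0.5, 6.9]
finger_gap: 0.0007
```

Run:
```python
from h import *
o=get_obs();print(o['eef_pos'],o['wrist_force'])
s=optics.snapshot('scene')['img'][130:230,170:310]
d=optics.snapshot('side')['img'][130:250,185:325]
c=np.hstack([cv2.resize(s,(400,400),interpolation=cv2.INTER_CUBIC),cv2.resize(d,(400,400),interpolation=cv2.INTER_CUBIC)])
cv2.imwrite('pics/h3.png',c[...,::-1])
```

```text
[ 0.52506022 -0.07468934  0.18370012] [-5.08467116 -0.50867861  6.8670326 ]
```

View pics/h3.png

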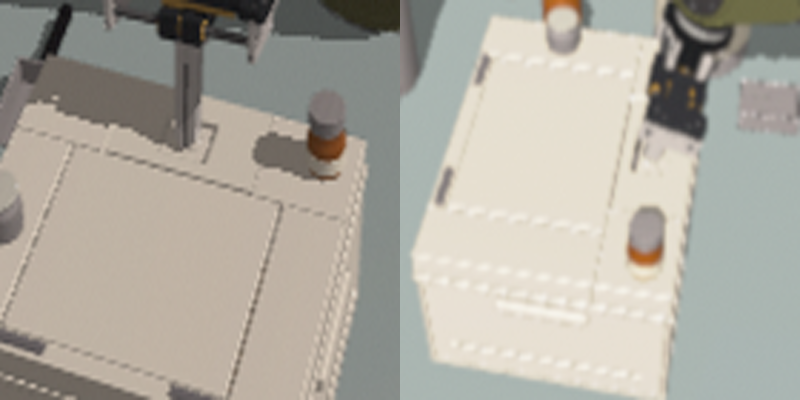

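Emit:
{"method": "jog_arm", "body": {"increments": [{"hand":-1,"x":0,"y":-0.02,"z":0.03,"rx":0,"ry":0,"rz":0},{"hand":-1,"x":0,"y":-0.01,"z":0.02,"rx":0,"ry":0,"rz":0}]}}

```text
t: 6.12
eef_pos: [0.5248, -0.0747, 0.1818]
orientation: [[-0.091, 0.965, 0.247], [0.996, 0.084, 0.039], [0.017, 0.25, -0.968]]
wrist_force: [-0.4, 0.3, 4.8]
finger_gap: 0.0005
```

Run:
```python
from h import *
o=get_obs();print(o['eef_pos'],o['wrist_force'])
s=optics.snapshot('scene')['img'][130:230,170:310]
d=optics.snapshot('side')['img'][130:250,185:325]
c=np.hstack([cv2.resize(s,(400,400),interpolation=cv2.INTER_CUBIC),cv2.resize(d,(400,400),interpolation=cv2.INTER_CUBIC)])
cv2.imwrite('pics/h4.png',c[...,::-1])
```

```text
[ 0.52480811 -0.07471665  0.18183244] [-0.41194869  0.32869097  4.76225388]
```

View pics/h4.png

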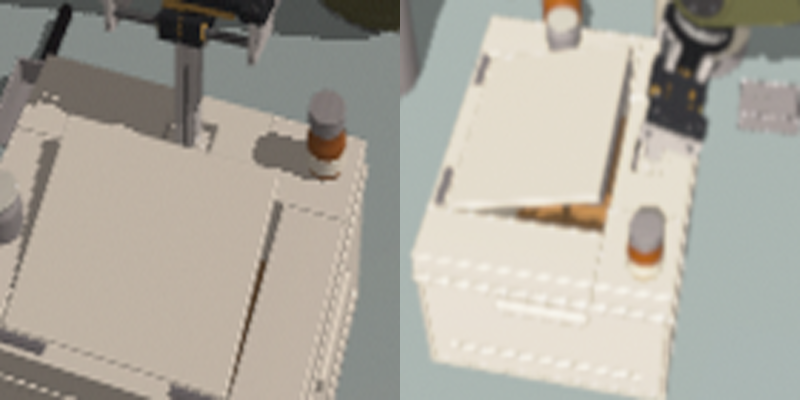

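The hatch has let go and is rising. Drawing back.

Emit:
{"method": "jog_arm", "body": {"increments": [{"hand":-1,"x":0,"y":0,"z":-0.4,"rx":0,"ry":0,"rz":0},{"hand":-1,"x":0,"y":-0.5,"z":-0.5,"rx":0,"ry":0,"rz":0},{"hand":-1,"x":0,"y":-0.7,"z":-0.4,"rx":0,"ry":0,"rz":0},{"hand":-1,"x":0,"y":-0.7,"z":-0.4,"rx":0,"ry":0,"rz":0},{"hand":-1,"x":0,"y":-0.5,"z":-0.4,"rx":0,"ry":0,"rz":0},{"hand":-1,"x":0,"y":-0.2,"z":-0.2,"rx":0,"ry":0,"rz":0},{"hand":-1,"x":0,"y":0,"z":0,"rx":0,"ry":0,"rz":0},{"hand":-1,"x":0,"y":0,"z":0,"rx":0,"ry":0,"rz":0},{"hand":-1,"x":0,"y":0,"z":0,"rx":0,"ry":0,"rz":0},{"hand":-1,"x":0,"y":0,"z":0,"rx":0,"ry":0,"rz":0},{"hand":-1,"x":0,"y":0,"z":0,"rx":0,"ry":0,"rz":0},{"hand":-1,"x":0,"y":0,"z":0,"rx":0,"ry":0,"rz":0}]}}

```text
t: 7.22
eef_pos: [0.3973, -0.0864, 0.2418]
orientation: [[-0.092, 0.967, 0.239], [0.996, 0.085, 0.041], [0.019, 0.242, -0.97]]
wrist_force: [-0.3, 0.6, 1.9]
finger_gap: 0.0004
```

Emit:
{"method": "jog_arm", "body": {"increments": [{"hand":-1,"x":0,"y":0,"z":0,"rx":0,"ry":0,"rz":0},{"hand":-1,"x":0,"y":0,"z":0,"rx":0,"ry":0,"rz":0},{"hand":-1,"x":0,"y":0,"z":0,"rx":0,"ry":0,"rz":0},{"hand":-1,"x":0,"y":0,"z":0,"rx":0,"ry":0,"rz":0},{"hand":-1,"x":0,"y":0,"z":0,"rx":0,"ry":0,"rz":0},{"hand":-1,"x":0,"y":0,"z":0,"rx":0,"ry":0,"rz":0},{"hand":-1,"x":0,"y":0,"z":0,"rx":0,"ry":0,"rz":0},{"hand":-1,"x":0,"y":0,"z":0,"rx":0,"ry":0,"rz":0},{"hand":-1,"x":0,"y":0,"z":0,"rx":0,"ry":0,"rz":0},{"hand":-1,"x":0,"y":0,"z":0,"rx":0,"ry":0,"rz":0},{"hand":-1,"x":0,"y":0,"z":0,"rx":0,"ry":0,"rz":0},{"hand":-1,"x":0,"y":0,"z":0,"rx":0,"ry":0,"rz":0}]}}

```text
t: 8.22
eef_pos: [0.3978, -0.0862, 0.2408]
orientation: [[-0.093, 0.967, 0.237], [0.995, 0.085, 0.042], [0.02, 0.24, -0.971]]
wrist_force: [-0.8, 0.2, 0.0]
finger_gap: 0.0002
```

Run:
```python
from h import *
o=get_obs();print(o['t'],o['eef_pos'],o['wrist_force'])
S=optics.snapshot('scene');D=optics.snapshot('side')
c=np.hstack([cv2.resize(x['img'],(400,300)) for x in(S,D)])
cv2.imwrite('pics/end.png',c[...,::-1])
a=cv2.cvtColor(S['img'],cv2.COLOR_RGB2BGR)
b=cv2.imread('pics/scene0.png');cv2.imwrite('pics/cmp.png',np.hstack([cv2.resize(x[90:290,90:310],(400,364)) for x in(b,a)]))
```

```text
8.2167 [ 0.39783463 -0.0861902   0.24081902] [-0.82514223  0.23707961  0.01431475]
```

View pics/end.png

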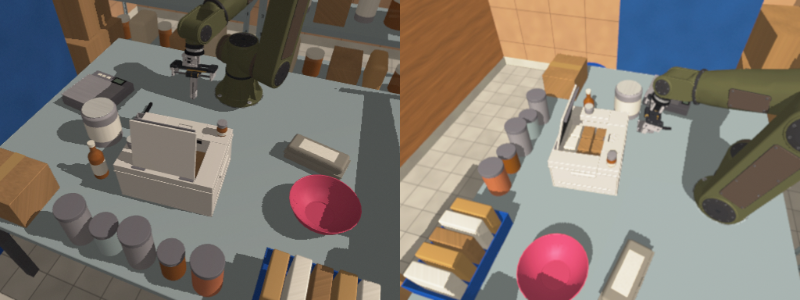

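View pics/cmp.png

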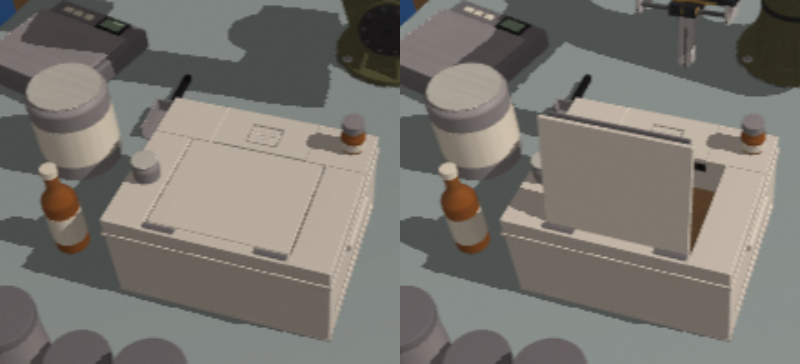

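The hatch stands fully open. The jar, the tins, the bottle and the other items are where they were, and the gripper is clear with no contact force. Handing in.

```bash
python3 -c "
from station import job_done
print(job_done())"
```

```text
the job is handed in; nothing more can be done
None
```

The bin is open. I located the catch by eye rather than by sliding along the panel, and its position agreed across all three cameras: about (0.522, -0.075) m, near the panel's centre.

- **Pressing:** I felt down onto the catch with the closed fingertips, and contact came 3 mm below the panel at about 3 N. I pressed in about 5 mm. Readings stayed at or below about 8 N in total, including a brief 5 N sideways drag that I eased off.
- **Opening:** The hatch let go, I drew back, and it rose fully on its own spring.
- **Last checks (t ≈ 8.2 s):** The camera pictures show the hatch fully open. I saw no movement in the jar, big tin, bottle, bowl, egg box or scoop. The raised hatch partly hides the small tin, but the visible part is in place. Contact force on the gripper was about zero, about 13 cm back from the catch. No check failed.

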